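# Tare the balance and weigh a glass bottle

### The arm

A 6-joint arm with a two-finger parallel gripper is mounted at the origin on the work surface. World frame = base frame: x ahead of the robot, y to its left, z up, the work surface at z = 0. Lengths are in m, angles in rad, forces in N, time in s.
With the tool pointing down it reaches from about 0.325 to 0.925 m from the base axis. Payload 3.1 kg.
Tool frame: the origin (TCP) lies at the very end of the fingers, on their centre line; the grasp point (between the pads) lies 19 mm behind it (ctrl.pinch_z is the z of the grasp point in the tool frame, in m); z points along the fingers, y is the line along which they close (so a half turn about z gives the same grasp; the last joint's range is limited). The gripper opens to 85 mm and grips with 20 to 120 N. Pads are 22 mm wide; open, the fingers measure 114 mm over their backs; the gripper's body (76 mm by 85 mm) begins 54 mm behind the grasp point. The pads swing forward as they close: fully open they stand 13 mm farther back than shut.
Start: joints at [-1.272, 0.217, 1.613, -0, 1.311, -0.112], TCP at [0.25, -0.573, 0.231] pointing down, gripper open.
Joint ranges: [-2.75, 2.75], [-0.78, 2.1], [0.31, 2.55], [-1.13, 4.27], [0.13, 2.63], [-2.58, 2.58]. Speed limits (rad/s): [2.79, 2.79, 3.14, 3.14, 3.14, 3.14].

### API

Orientations are given as [roll, pitch, yaw] about the fixed x, y, z axes, in that order (R = Rz(yaw) Ry(pitch) Rx(roll)).
In Python, from rig import ctrl gives the robot as it stands.
- The arm moves only by the tool play_rows, never from a script. Its argument "deltas" is text: rows parted by semicolons, each of 7 numbers parted by spaces: the turn, a rotation vector about the tool's x, y, z in units of 10 degrees (1.0 is 10 degrees), then the shift along the tool's x, y, z in units of 30 mm (1.0 is 30 mm), then the finger opening in mm, from 0 to 85.4. A call has 1 to 5 rows; each row shifts and turns the commanded pose from where the row before left it, along the tool's axes as they then stand; what a row does not reach is not made up. A row lasts 1/8 s, in which the tool goes at most 62.5 mm and 10.7 degrees, less where a joint would pass 70% of its speed; a pose out of reach is approached as far as the arm can. A call is refused whole if a number of a shift passes 1 or a number of a turn 1, either way. A call with a gripper value outside its range is refused whole. The fingers move at their own pace and stop on an object; "force" is the grip in N (left out, the last holds). Time passes only in rows, so rows that do not move let the fingers close. It gives the time, the measured TCP pose, the force, the opening and the grip force at its end, in the units of the state.
- ctrl.sense(): the state, without advancing time (a new reading comes with each control period).
- ctrl.read_camera(name): name is "scene" or "top" or "wrist"; returns (picture, depth): 400x640x3 uint8, red, green, blue; 400x640 float32, m along the optical axis (not along the pixel's ray), 0 where there is no reading.
- ctrl.get_calibration(name): a dict with "vfov" (degrees; the focal length in pixels is half the picture's height over the tangent of half this angle, whatever the lens; pixels are square), "cx", "cy" (the principal point, pixels), "k1" (the pictures are not rectified: a ray, as slopes to the right and down, at radius r is drawn at 1 + k1 r^2 times it, then the intrinsics apply), "cam_to_world" (4x4, takes a point from camera to world coordinates). Camera axes: x right, y down, z forward; pixel columns grow to the right and rows downward; lengths in m; the calibration is good to about 2 mm. A picture is of the moment at which its call begins: read the wrist's pose just before it. get_calibration takes no time and is no camera call; for the wrist camera it gives the pose at the moment of the call.
- ctrl.finish_job(): hands the job in; it is judged then, once.
The state is a dict: "time": time; "joint_positions": joint angles; "qvel": joint speeds; "tau": joint torques, N m; "eef_pos": TCP position; "orientation": TCP orientation; "wrist_force": force on the tool from outside, world axes, zero at the start; "ft_torque": the same for the moment, N m; "gripper_width": finger opening in m; "gripper_force": force on a finger pad.
Only numpy, scipy, OpenCV 4.12 (cv2) and the standard library are available. Lean on these libraries where they do the work, as an engineer would, in place of code of your own. Each camera call takes 0.05 s, during which the arm holds its last target. There are 200 camera calls.

### The job

Get the blue-capped glass bottle ready to be weighed: move the empty beaker from the balance's pan to the middle of the blue-topped mat, then press the blue tare button fully down while the pan is empty, and finally stand the blue-capped bottle upright in the middle of the pan. Hold both pieces of glass lightly and lower the bottle softly, since a knock or a push on the pan overloads the balance; leave the other things on the bench where they are.

Things in the scene. Friction and masses are not known exactly. Their poses are not given: they have to be found in the camera images.
- balance: Precision balance, fixed to the bench: white housing 250 mm deep (x) by 190 mm wide (y), black display and blue button on its low front part (towards its -x, top of the housing 49 mm up), grey raised rear part (65 mm up). Origin: centre of its underside on the bench; z up; its front looks along its own -x.
- pan_mid (a point): Centre of the top face of the balance's round steel pan (130 mm diameter, 4 mm thick, a thin engraved ring of 42 mm diameter about this point, top 88 mm above the bench when unloaded).
- pan (a joint): How far the pan is pressed down, m: 0 empty, sinks about 1.7 mm per newton of load (spring 600 N/m, lightly damped), so some 1.8 mm under the beaker and 4 to 5 mm under the bottle. The balance counts as overloaded beyond 10 mm (6 N); a bottle dropped from 10 mm or more above the pan, or lowered too far while still held, can do that.
- tare_top (a point): Centre of the top of the round blue tare button (28 mm diameter) on the balance's front part; it is pressed straight down.
- tare (a joint): Tare button travel, m: 0 released, 0.006 fully down (about 4 N, springs back). Counts as pressed beyond 0.0045.
- beaker: Empty greenish glass beaker, open at the top, 60 mm outer diameter, 78 mm tall, wall 3 mm, about 110 g; starts on the pan. Origin: centre of its underside; z up. Thin glass: breaks if the fingers' contact forces on it add up to more than 100 N (that is, squeezed with more than 50 N per finger).
- bottle: Closed glass bottle with BLUE cap: 56 mm diameter straight body up to 68 mm, shoulder narrowing to the neck, blue screw cap 42 mm diameter from 83 to 105 mm (top). 240 to 320 g. Origin: centre of its underside; z up. Thin glass: breaks if the fingers' contact forces on it add up to more than 100 N (that is, squeezed with more than 50 N per finger).
- mat: Round mat fixed on the bench, 116 mm diameter, 4 mm thick, black with a blue top. Origin: centre of its underside; the beaker stands on it 4 mm above the bench.
- other_bottle: Same bottle as the other but with an ORANGE cap; stays where it is. Origin: centre of its underside.
- tube_rack: White tube rack with capped tubes, 70 x 160 mm, 87 mm tall, a bystander. Origin: centre of its underside.
- tip_box: White pipette-tip box with violet lid, 85 x 125 mm, 90 mm tall, a bystander. Origin: centre of its underside.
- dishes: Stack of three round dishes, 92 mm diameter, 45 mm tall, a bystander. Origin: centre of its underside.
- marker: Grey and black marker pen lying on the bench, 140 mm long along its x, 15 mm thick, a bystander. Origin: at bench height near its middle.
There are look-alikes about, which are no part of the job. What is shaped like the bottle but pink is not meant.

How it is judged:
On the way, in this order (a step that is already met when the one before it is completed fails the run):
1. the beaker stands upright on the mat, let go (horizontal distance between beaker and mat below 0.03 m and height (world z) of beaker below 0.009 m and angle between beaker's own z axis and vertical below 0.1 rad and contact force between the fingers and beaker below 0.1 N and linear speed of beaker below 0.02 m/s), for 0.2 s.
2. the tare button is pressed down while the pan is empty (value of joint tare above 0.0045 m and value of joint pan below 0.0008 m), for 0.05 s.
At the end, for the whole second after the job is handed in: The blue-capped bottle stands upright and still on the pan, its middle within 20 mm of the pan's, and the beaker stands upright on the mat, its middle within 30 mm of the mat's; the tare button is up again and everything is let go (horizontal distance between bottle and pan_mid below 0.02 m and z of bottle in the frame of pan_mid between -0.004 and 0.004 m and angle between each of bottle, beaker's own z axis and vertical below 0.1 rad and linear speed of each of bottle, beaker below 0.02 m/s and value of joint pan above 0.001 m and value of joint tare below 0.002 m and horizontal distance between beaker and mat below 0.03 m and height (world z) of beaker below 0.009 m); the robot touches nothing.
It fails at once if the pan is pressed down more than 10 mm (balance overloaded) (value of joint pan above 0.01 m).
It fails at once if the bottle or the beaker is squeezed or pushed by the fingers with more than 100 N in all (contact force between the fingers and bottle above 100 N or contact force between the fingers and beaker above 100 N).
It fails at once if the bottle or the beaker is tipped by more than 35 degrees (angle between any of bottle, beaker's own z axis and vertical above 0.61 rad).
It fails at once if the orange-capped bottle, tube rack, tip box, dishes or marker is moved by more than 25 mm (distance of any of other_bottle, tube_rack, tip_box, dishes, marker from where it was at the start of the episode above 0.025 m).
It also fails if it takes over 72 s, if anything falls off the work surface, if the arm or the gripper's body presses on something with over 40 N, if the wrist force passes 120 N, or if a joint passes its speed limit or range.

## Working session

There is one attempt and no reset: what is moved stays moved. The work goes in short steps, Python scripts to look and compute and a tool call to move; the robot and the scene stay as the last step left them, time stands still between calls to the robot, and variables do not carry over. Pictures are saved under pics/ and viewed, at most 10 in all, crops included, and the job is handed in when it is done.

Besides the shell and the picture viewer there is one more tool, called after "Call:" by a JSON object that holds its "op" and its "data". play_rows: Moves the arm, as the interface text tells. Its arguments: {"type":"object","properties":{"deltas":{"type":"string"},"force":{"type":"number"}},"required":["deltas"]}

```bash
ls; mkdir -p pics; cat > h.py <<'E'
import numpy as np, cv2
from rig import ctrl
def grab(n):
    c=ctrl.get_calibration(n); p,d=ctrl.read_camera(n); return p,d,c
def save(p,f): cv2.imwrite('pics/'+f,cv2.cvtColor(p,cv2.COLOR_RGB2BGR))
def K(c,h=400):
    f=h/2/np.tan(np.radians(c['vfov'])/2); return np.array([[f,0,c['cx']],[0,f,c['cy']],[0,0,1]])
def cloud(d,c):
    h,w=d.shape; k=K(c,h); v,u=np.mgrid[:h,:w]
    pts=np.stack([u,v],-1).reshape(-1,1,2).astype(np.float64)
    s=cv2.undistortPoints(pts,k,np.array([c['k1'],0,0,0,0.])).reshape(h,w,2)
    X=np.dstack([s[...,0]*d,s[...,1]*d,d]); M=np.array(c['cam_to_world'])
    W=X@M[:3,:3].T+M[:3,3]; W[d<=0]=np.nan; return W
E
python3 - <<'E'
from h import *
for n in ('top','scene'):
    p,d,c=grab(n); save(p,n+'0.png'); np.savez(n+'0.npz',p=p,W=cloud(d,c)); print(n,c)
print(ctrl.sense(), ctrl.pinch_z)
E
```

```text
pics
top {'vfov': 55.67427143771789, 'cx': 317.1478001441003, 'cy': 197.82485551970348, 'k1': -0.05583899163077123, 'cam_to_world': array([[ 0.01190529, -0.99730138,  0.07244467,  0.51652884],
       [-0.9991323 , -0.00897278,  0.040671  , -0.0530647 ],
       [-0.03991122, -0.07286601, -0.99654284,  0.98715737],
       [ 0.        ,  0.        ,  0.        ,  1.        ]])}
scene {'vfov': 44.706493621950244, 'cx': 327.98195562300236, 'cy': 200.80038665379823, 'k1': 0.040194738568324735, 'cam_to_world': array([[ 0.81723315,  0.33811563, -0.46669882,  1.11581712],
       [ 0.57630145, -0.47584668,  0.66441447, -0.83739461],
       [ 0.00257184, -0.81194074, -0.58373421,  0.77546365],
       [ 0.        ,  0.        ,  0.        ,  1.        ]])}
{'time': 0.1, 'joint_positions': array([-1.27218483e+00,  2.17679857e-01,  1.61482636e+00, -9.58958391e-07,
        1.31131379e+00, -1.12188914e-01]), 'qvel': array([ 0.00193407, -0.0010677 , -0.0040221 , -0.00273785,  0.00164667,
        0.00229813]), 'tau': array([-3.79817866e-04, -3.98073721e+01, -3.04969275e+01, -1.86012276e-04,
        4.20069860e-03, -2.99727014e-05]), 'eef_pos': array([ 0.24939053, -0.57225701,  0.23007064]), 'orientation': array([-3.13937919e+00, -2.48440373e-04,  4.10800388e-01]), 'wrist_force': array([-0.91926367, -0.67347573,  0.84942227]), 'ft_torque': array([-0.01700124, -0.0348671 , -0.02189681]), 'gripper_force': 0.0, 'gripper_width': 0.08536621184372072} -0.0187
```

View pics/top0.png

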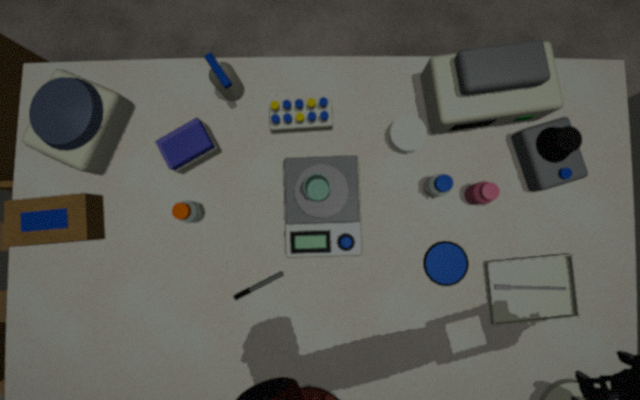

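View pics/scene0.png

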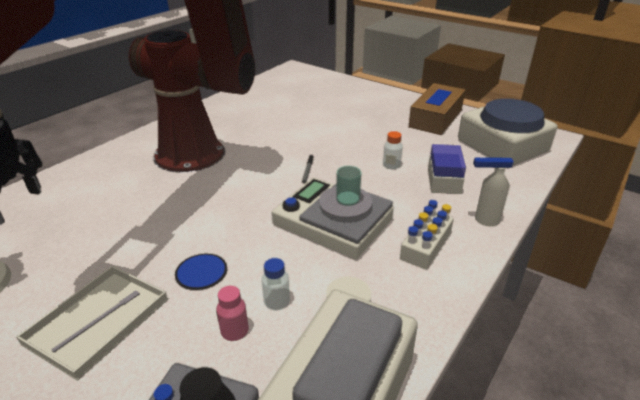

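In the top view, the balance is at (322,205) with the beaker at (317,188) and the tare button at (346,242). The mat is at (446,263). The bottle-like candidates are blue-capped (438,185), pink (482,192), orange-capped (186,211) and a squeeze bottle (218,75). The one at (438,185) fits: clear glass with a blue screw cap. I'll confirm it in a crop and measure.

```bash
cat > m.py <<'E'
from h import *
a=np.load('top0.npz'); p,W=a['p'],a['W']; hsv=cv2.cvtColor(p,cv2.COLOR_RGB2HSV)
s=np.load('scene0.npz'); ps,Ws=s['p'],s['W']; hs=cv2.cvtColor(ps,cv2.COLOR_RGB2HSV)
def fit(m,W,name):
    P=W[m&np.isfinite(W[...,2])]; v,u=np.nonzero(m)
    x,y=P[:,0],P[:,1]
    (cx,cy),r=cv2.minEnclosingCircle(P[:,:2].astype(np.float32))
    print(name,len(P),'px',u.mean().round(1),v.mean().round(1),'med',np.median(P,0).round(4),'circ',np.round([cx,cy,r],4),'ext',P.min(0).round(3),P.max(0).round(3))
def box(u0,u1,v0,v1,shape=(400,640)):
    b=np.zeros(shape,bool); b[v0:v1,u0:u1]=1; return b
blue=(abs(hsv[...,0].astype(int)-112)<12)&(hsv[...,1]>120)
z=W[...,2]
fit(blue&box(415,475,235,292),W,'mat')
fit(blue&box(425,460,170,200)&(z>.09),W,'cap')
fit(blue&box(335,357,230,252),W,'tare')
fit(box(290,355,150,222)&(z>.078)&(z<.095),W,'pan')
fit(box(290,345,155,212)&(z>.15),W,'beaker rim')
fit(box(280,365,150,260)&(z>.04)&(z<.072),W,'housing')
fit(box(460,505,175,210)&(z>.08),W,'pink')
fit(box(165,210,195,225)&(z>.08),W,'orange')
bs=(abs(hs[...,0].astype(int)-112)<14)&(hs[...,1]>110)
fit(bs&box(170,235,245,295),Ws,'S mat')
fit(bs&box(260,290,258,278),Ws,'S cap')
fit(bs&box(278,302,195,213),Ws,'S tare')
zs=Ws[...,2]
fit(box(330,365,160,210)&(zs>.1),Ws,'S beaker')
m=box(335,350,70,80)
m=box(290,350,155,258)&(z>.04)&(z<.072)
P=W[box(275,370,145,270)&(z>.042)&(z<.072)][:,:2]
r=cv2.minAreaRect(P.astype(np.float32)); print('housing rect',r)
A=cv2.resize(ps[240:350,180:320],None,fx=4,fy=4,interpolation=cv2.INTER_CUBIC)
B=cv2.resize(p[140:280,270:500],(560,341),interpolation=cv2.INTER_CUBIC)
save(cv2.resize(A,(560,440)),'crop1.png')
E
python3 m.py
```

```text
mat 1398 px 445.5 263.0 med [ 0.4237 -0.343   0.0039] circ [ 0.4245 -0.3436  0.0548] ext [ 0.37  -0.397 -0.003] [ 0.477 -0.291  0.01 ]
cap 235 px 443.3 182.9 med [ 0.618  -0.3104  0.1044] circ [ 0.6194 -0.3123  0.0199] ext [ 0.6   -0.332  0.09 ] [ 0.637 -0.293  0.11 ]
tare 141 px 345.6 241.8 med [ 0.4775 -0.0863  0.0695] circ [ 0.4774 -0.0857  0.0165] ext [ 0.462 -0.101  0.057] [ 0.492 -0.07   0.074]
pan 2015 px 322.1 191.0 med [ 0.5979 -0.0283  0.0864] circ [ 0.6006 -0.0261  0.0648] ext [ 0.536 -0.09   0.08 ] [0.664 0.037 0.094]
beaker rim 147 px 316.6 185.4 med [ 0.6051 -0.0169  0.1632] circ [ 0.6031 -0.0182  0.03  ] ext [ 0.574 -0.047  0.15 ] [0.631 0.01  0.168]
housing 5291 px 322.9 212.9 med [ 0.5268 -0.0308  0.0612] circ [ 0.5641 -0.0262  0.1534] ext [ 0.437 -0.127  0.04 ] [0.691 0.071 0.072]
pink 284 px 488.5 190.9 med [ 0.6003 -0.4161  0.1041] circ [ 0.6019 -0.42    0.0212] ext [ 0.582 -0.439  0.08 ] [ 0.621 -0.399  0.108]
orange 279 px 181.2 210.4 med [0.5484 0.3076 0.1045] circ [0.548  0.3099 0.0211] ext [0.527 0.29  0.08 ] [0.569 0.33  0.109]
S mat 1212 px 200.5 270.6 med [ 0.4225 -0.3472  0.0059] circ [ 0.4199 -0.3456  0.054 ] ext [ 0.367 -0.399  0.001] [ 0.473 -0.292  0.011]
S cap 271 px 273.5 267.1 med [ 0.6221 -0.3213  0.1063] circ [ 0.6184 -0.3171  0.0202] ext [ 0.6   -0.336  0.089] [ 0.638 -0.298  0.111]
S tare 65 px 290.6 201.3 med [ 0.4789 -0.0924  0.0719] circ [ 0.4765 -0.09    0.0134] ext [ 0.466 -0.102  0.062] [ 0.488 -0.077  0.077]
S beaker 826 px 347.7 182.7 med [ 0.605  -0.0354  0.1437] circ [ 0.5995 -0.0204  0.0324] ext [ 0.57  -0.052  0.1  ] [0.63  0.01  0.169]
housing rect ((0.5645421147346497, -0.027579694986343384), (0.24792194366455078, 0.19009925425052643), 2.5610084533691406)
```

View pics/crop1.png

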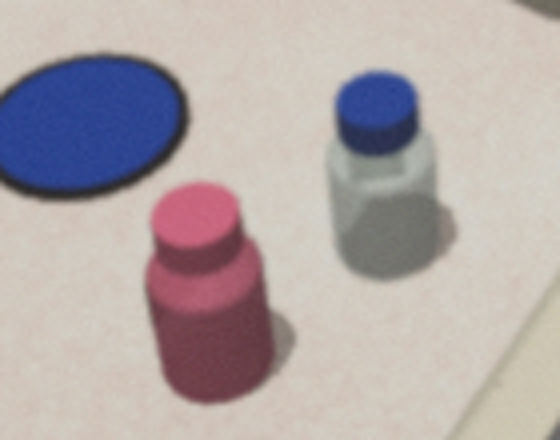

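The crop shows the clear bottle with the blue cap at (375,180) in the crop, and the pink one to its left at (210,290). The target is confirmed. I'll turn the tool to yaw 90° (tool x = world +y, tool y = world +x) and travel over the beaker.

Call:
{"op": "play_rows", "data": {"deltas": "0 0 -0.95 0 0 0 85; 0 0 -0.95 0 0 0 85; 0 0 -0.95 0 0 0 85; 0 0 -0.95 0 0 0 85; 0 0 -0.95 0 0 0 85", "force": 20}}

```text
time: 0.72
eef_pos: [0.2495, -0.5725, 0.2305]
orientation: [-3.141, -0.001, 1.245]
wrist_force: [-0.1, 0.0, 0.7]
gripper_width: 0.0848
gripper_force: 0.0
```

Call:
{"op": "play_rows", "data": {"deltas": "0 0 -0.95 0 0 0 85; 0 0 -0.95 0 0 0 85; 0 0 0 0.9 0.55 0 85; 0 0 0 0.9 0.55 0 85; 0 0 0 0.9 0.55 0 85"}}

```text
time: 1.35
eef_pos: [0.2992, -0.4908, 0.2306]
orientation: [-3.141, -0.001, 1.571]
wrist_force: [1.5, -0.3, -0.2]
gripper_width: 0.0848
gripper_force: 0.0
```

Call:
{"op": "play_rows", "data": {"deltas": "0 0 0 0.9 0.55 0 85; 0 0 0 0.9 0.55 0 85; 0 0 0 0.9 0.55 0 85; 0 0 0 0.9 0.55 0 85; 0 0 0 0.9 0.55 0 85"}}

```text
time: 1.98
eef_pos: [0.3816, -0.3556, 0.2307]
orientation: [-3.141, -0.001, 1.571]
wrist_force: [-0.0, 0.1, -0.1]
gripper_width: 0.085
gripper_force: 0.0
```

Call:
{"op": "play_rows", "data": {"deltas": "0 0 0 0.9 0.55 0 85; 0 0 0 0.9 0.55 0 85; 0 0 0 0.9 0.55 0 85; 0 0 0 0.9 0.55 0 85; 0 0 0 0 0 0 85"}}

```text
time: 2.6
eef_pos: [0.4477, -0.2472, 0.2307]
orientation: [-3.141, -0.001, 1.575]
wrist_force: [0.4, -0.2, 1.0]
gripper_width: 0.0852
gripper_force: 0.0
```

Call:
{"op": "play_rows", "data": {"deltas": "0 0 0 0.95 0.64 0 85; 0 0 0 0.95 0.64 0 85; 0 0 0 0.95 0.64 0 85; 0 0 0 0.95 0.64 0 85; 0 0 0 0.95 0.64 0 85"}}

```text
time: 3.22
eef_pos: [0.5434, -0.1065, 0.2309]
orientation: [-3.141, 0.001, 1.57]
wrist_force: [1.1, -0.9, -0.4]
gripper_width: 0.085
gripper_force: 0.0
```

Call:
{"op": "play_rows", "data": {"deltas": "0 0 0 0.95 0.64 0 85; 0 0 0 0.95 0.64 0 85; 0 0 0 0.95 0.64 0 85; 0 0 0 0 0 0 85; 0 0 0 0 0 0 85"}}

```text
time: 3.85
eef_pos: [0.6003, -0.0219, 0.2308]
orientation: [-3.14, 0.001, 1.571]
wrist_force: [-0.5, 0.4, -0.2]
gripper_width: 0.0852
gripper_force: 0.0
```

```bash
python3 - <<'E'
from h import *
p,d,c=grab('wrist'); W=cloud(d,c); save(p,'wrist1.png'); np.savez('w1.npz',p=p,W=W); print(np.round(c['cam_to_world'],3))
z=W[...,2]
for lo,hi,n in((.155,.17,'rim'),(.08,.09,'pan')):
    m=(z>lo)&(z<hi)&(abs(W[...,0]-.6)<.08)&(abs(W[...,1]+.025)<.08); P=W[m]
    print(n,len(P),P.min(0).round(3),P.max(0).round(3),cv2.minEnclosingCircle(P[:,:2].astype(np.float32)))
print(ctrl.sense()['eef_pos'])
E
```

```text
[[ 1.    -0.    -0.002  0.601]
 [-0.001 -0.948 -0.319  0.062]
 [-0.002  0.319 -0.948  0.373]
 [ 0.     0.     0.     1.   ]]
rim 1218 [ 0.572 -0.045  0.155] [0.631 0.014 0.166] ((0.6019061803817749, -0.015587478876113892), 0.030137650668621063)
pan 6634 [ 0.534 -0.088  0.083] [0.663 0.041 0.09 ] ((0.5991770625114441, -0.02289416640996933), 0.06507019698619843)
[ 0.60021756 -0.02207424  0.23088595]
```

View pics/wrist1.png

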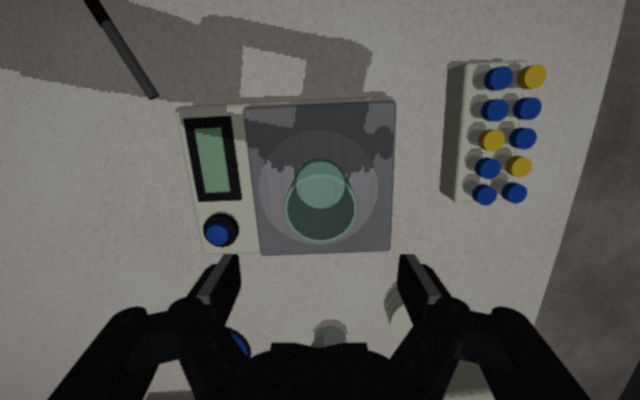

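The wrist view shows the beaker at (320,205), centred between the fingers at (215,290) and (420,290). I'll descend and grip at 20 N.

Call:
{"op": "play_rows", "data": {"deltas": "0 0 0 0.15 0.05 0.8 85; 0 0 0 0 0 0.8 85; 0 0 0 0 0 0.8 85; 0 0 0 0 0 0.8 85; 0 0 0 0 0 0.75 85"}}

```text
time: 4.53
eef_pos: [0.6017, -0.0178, 0.112]
orientation: [-3.141, 0.0, 1.57]
wrist_force: [0.1, 0.5, 0.0]
gripper_width: 0.085
gripper_force: 0.0
```

Call:
{"op": "play_rows", "data": {"deltas": "0 0 0 0 0 0 85; 0 0 0 0 0 0 66; 0 0 0 0 0 0 62; 0 0 0 0 0 0 60; 0 0 0 0 0 0 58", "force": 20}}

```text
time: 5.15
eef_pos: [0.6031, -0.0166, 0.1137]
orientation: [3.14, 0.001, 1.572]
wrist_force: [0.6, -0.5, 0.9]
gripper_width: 0.06
gripper_force: 21.4
```

Call:
{"op": "play_rows", "data": {"deltas": "0 0 0 0 0 0 56; 0 0 0 0 0 0 56; 0 0 0 0 0 0 56; 0 0 0 0 0 0 56"}}

```text
time: 5.65
eef_pos: [0.6027, -0.0162, 0.113]
orientation: [3.141, -0.0, 1.571]
wrist_force: [1.5, -1.7, 0.5]
gripper_width: 0.0601
gripper_force: 21.3
```

Call:
{"op": "play_rows", "data": {"deltas": "0 0 0 0 0 -0.2 55; 0 0 0 0 0 -0.4 55; 0 0 0 0 0 -0.5 55; 0 0 0 0 0 -0.5 55; 0 0 0 0 0 -0.4 55"}}

```text
time: 6.28
eef_pos: [0.6029, -0.0163, 0.1746]
orientation: [3.14, 0.0, 1.571]
wrist_force: [-0.4, 0.0, -1.3]
gripper_width: 0.0598
gripper_force: 21.9
```

Call:
{"op": "play_rows", "data": {"deltas": "0 0 0 -0.3 -0.2 0 55; 0 0 0 -0.6 -0.35 0 55; 0 0 0 -0.8 -0.45 0 55; 0 0 0 -0.8 -0.45 0 55; 0 0 0 -0.8 -0.45 0 55"}}

```text
time: 6.9
eef_pos: [0.5432, -0.1169, 0.1716]
orientation: [-3.139, -0.0, 1.571]
wrist_force: [0.8, 0.1, -0.6]
gripper_width: 0.0601
gripper_force: 21.9
```

Call:
{"op": "play_rows", "data": {"deltas": "0 0 0 -0.8 -0.45 0 55; 0 0 0 -0.8 -0.45 0 55; 0 0 0 -0.8 -0.45 0 55; 0 0 0 -0.8 -0.45 0 55; 0 0 0 -0.8 -0.45 0 55"}}

```text
time: 7.52
eef_pos: [0.4757, -0.2365, 0.1717]
orientation: [-3.139, -0.001, 1.571]
wrist_force: [-0.5, 0.1, -0.6]
gripper_width: 0.0605
gripper_force: 21.9
```

Call:
{"op": "play_rows", "data": {"deltas": "0 0 0 -0.8 -0.45 0 55; 0 0 0 -0.8 -0.45 0 55; 0 0 0 -0.8 -0.35 0 55; 0 0 0 -0.5 -0.2 0 55; 0 0 0 0 0 0 55"}}

```text
time: 8.15
eef_pos: [0.4334, -0.3232, 0.1723]
orientation: [-3.141, -0.001, 1.569]
wrist_force: [-0.0, -0.8, -1.2]
gripper_width: 0.0597
gripper_force: 22.0
```

Call:
{"op": "play_rows", "data": {"deltas": "0 0 0 -0.7 -0.35 0.6 55; 0 0 0 0 0 0.9 55; 0 0 0 0 0 0.9 55; 0 0 0 0 0 0.9 55; 0 0 0 0 0 0.6 55"}}

```text
time: 8.78
eef_pos: [0.4237, -0.3419, 0.0542]
orientation: [-3.14, -0.002, 1.572]
wrist_force: [-0.7, 0.2, -1.1]
gripper_width: 0.0605
gripper_force: 22.0
```

Call:
{"op": "play_rows", "data": {"deltas": "0 0 0 0 0 0.3 55; 0 0 0 0 0 0.25 55; 0 0 0 0 0 0.1 55; 0 0 0 0 0 0.05 55; 0 0 0 0 0 0 55"}}

```text
time: 9.4
eef_pos: [0.4243, -0.3437, 0.0353]
orientation: [3.141, 0.001, 1.571]
wrist_force: [-0.1, -0.5, -1.6]
gripper_width: 0.06
gripper_force: 22.0
```

```bash
python3 - <<'E'
from h import *
s=ctrl.sense(); print(s['eef_pos'],s['wrist_force'])
p,d,c=grab('scene'); W=cloud(d,c); save(cv2.resize(p[150:340,120:330],(630,570)),'sc2.png')
E
```

```text
[ 0.4243189  -0.34370359  0.03525722] [-0.07306969 -0.45610031 -1.59711936]
```

View pics/sc2.png

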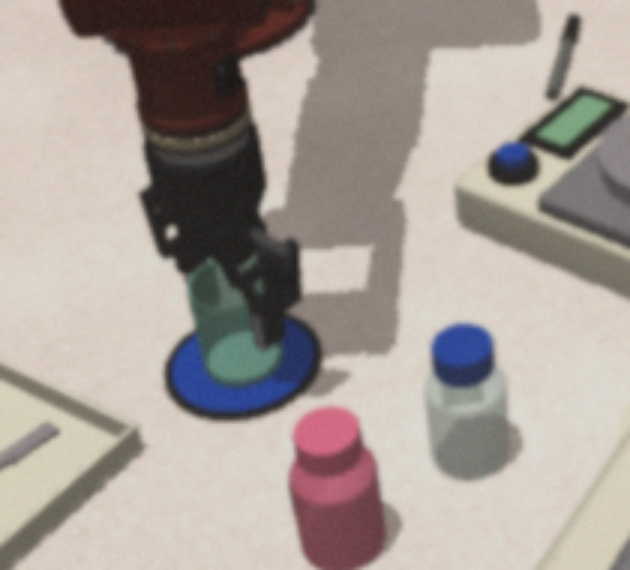

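The picture shows the beaker held upright over the middle of the mat at about (240,370), a few mm up. I'll lower it in millimetre steps until it takes load.

Call:
{"op": "play_rows", "data": {"deltas": "0 0 0 0 0 0.05 55; 0 0 0 0 0 0.05 55; 0 0 0 0 0 0 55"}}

```text
time: 9.82
eef_pos: [0.4243, -0.3438, 0.0329]
orientation: [3.142, 0.0, 1.572]
wrist_force: [-2.0, 1.5, 5.3]
gripper_width: 0.0599
gripper_force: 22.2
```

Call:
{"op": "play_rows", "data": {"deltas": "0 0 0 0 0 0.05 55; 0 0 0 0 0 0 55"}}

```text
time: 10.07
eef_pos: [0.4243, -0.3439, 0.0329]
orientation: [-3.141, 0.0, 1.572]
wrist_force: [-4.6, 2.9, 13.2]
gripper_width: 0.06
gripper_force: 22.6
```

Call:
{"op": "play_rows", "data": {"deltas": "0 0 0 0 0 -0.07 55; 0 0 0 0 0 0 66; 0 0 0 0 0 0 76; 0 0 0 0 0 0 85; 0 0 0 0 0 0 85"}}

```text
time: 10.7
eef_pos: [0.424, -0.3433, 0.0322]
orientation: [-3.141, -0.0, 1.571]
wrist_force: [0.8, -0.5, -0.1]
gripper_width: 0.0851
gripper_force: 0.0
```

Call:
{"op": "play_rows", "data": {"deltas": "0 0 0 0 0 0 85; 0 0 0 0 0 0 85; 0 0 0 0 0 -0.3 85; 0 0 0 0 0 -0.7 85; 0 0 0 0 0 -0.9 85"}}

```text
time: 11.32
eef_pos: [0.4237, -0.343, 0.0899]
orientation: [-3.141, -0.001, 1.571]
wrist_force: [-0.4, 0.4, 0.1]
gripper_width: 0.0851
gripper_force: 0.0
```

Call:
{"op": "play_rows", "data": {"deltas": "0 0 0 0 0 -0.9 85; 0 0 0 0 0 -0.9 85; 0 0 0 0 0 -0.9 85; 0 0 0 0 0 -0.6 85; 0 0 0 0 0 0 40"}}

```text
time: 11.95
eef_pos: [0.425, -0.3444, 0.1905]
orientation: [3.139, 0.003, 1.571]
wrist_force: [-1.2, -0.8, -1.2]
gripper_width: 0.0692
gripper_force: 0.0
```

```bash
python3 - <<'E'
from h import *
p,d,c=grab('scene'); W=cloud(d,c); z=W[...,2]
m=np.zeros(z.shape,bool); m[220:290,160:240]=1
m&=(z>.07)&(z<.09); P=W[m]; print(len(P),P.min(0),P.max(0),cv2.minEnclosingCircle(P[:,:2].astype(np.float32)))
p,d,c=grab('wrist'); W=cloud(d,c); z=W[...,2]; 
m=(z>.07)&(z<.09)&(abs(W[...,0]-.424)<.06)&(abs(W[...,1]+.344)<.06); P=W[m]; print(len(P),cv2.minEnclosingCircle(P[:,:2].astype(np.float32)))
h=cv2.cvtColor(p,cv2.COLOR_RGB2HSV); m=(abs(h[...,0].astype(int)-112)<12)&(h[...,1]>120)&(z>0)&(z<.01)&(abs(W[...,0]-.424)<.08)&(abs(W[...,1]+.344)<.08);P=W[m]; print('mat',len(P),cv2.minEnclosingCircle(P[:,:2].astype(np.float32)))
save(p,'w3.png'); print(ctrl.sense()['eef_pos'])
E
```

```text
350 [ 0.39267725 -0.37769871  0.0700345 ] [ 0.45358086 -0.31564452  0.08733264] ((0.42204776406288147, -0.34687715768814087), 0.03224113583564758)
968 ((0.4240270256996155, -0.3424561321735382), 0.03004072979092598)
mat 2825 ((0.4226170480251312, -0.3412148356437683), 0.054251864552497864)
[ 0.42370289 -0.34302897  0.18774783]
```

The beaker stands within 3 mm of the mat's centre. Next is the tare button, with the gripper shut.

Call:
{"op": "play_rows", "data": {"deltas": "0 0 0 0.9 0.2 0 0; 0 0 0 0.95 0.2 0 0; 0 0 0 0.95 0.2 0 0; 0 0 0 0.95 0.2 0 0; 0 0 0 0.95 0.2 0 0"}}

```text
time: 12.68
eef_pos: [0.453, -0.2008, 0.1865]
orientation: [-3.139, -0.002, 1.571]
wrist_force: [-0.1, -0.1, -0.6]
gripper_width: -0.0002
gripper_force: 0.0
```

Call:
{"op": "play_rows", "data": {"deltas": "0 0 0 0.95 0.2 0 0; 0 0 0 0.95 0.2 0 0; 0 0 0 0.95 0.2 0 0; 0 0 0 0.95 0.2 0 0; 0 0 0 0 0 0 0"}}

```text
time: 13.3
eef_pos: [0.4769, -0.0866, 0.1866]
orientation: [-3.138, -0.001, 1.574]
wrist_force: [-0.4, -0.5, 0.5]
gripper_width: 0.0002
gripper_force: 0.0
```

```bash
python3 - <<'E'
from h import *
s=ctrl.sense(); p,d,c=grab('wrist'); W=cloud(d,c); z=W[...,2]; save(p,'w4.png'); print(s['eef_pos'])
h=cv2.cvtColor(p,cv2.COLOR_RGB2HSV); m=(abs(h[...,0].astype(int)-112)<12)&(h[...,1]>120)&(z>.05)&(z<.09)&(abs(W[...,0]-.478)<.04)&(abs(W[...,1]+.088)<.04);P=W[m]; print('tare',len(P),np.median(P,0),np.percentile(P[:,2],[5,95]),cv2.minEnclosingCircle(P[:,:2].astype(np.float32)))
m=(z>.083)&(z<.094)&(abs(W[...,0]-.6)<.08)&(abs(W[...,1]+.025)<.08);P=W[m]; print('pan',len(P),np.median(P,0),P.min(0),P.max(0),cv2.minEnclosingCircle(P[:,:2].astype(np.float32)))
E
```

```text
[ 0.47685614 -0.08659219  0.18657708]
tare 710 [ 0.47694794 -0.0823163   0.07039965] [0.06059799 0.07168087] ((0.4763416349887848, -0.08254699409008026), 0.018895510584115982)
pan 17850 [ 0.59781361 -0.01836424  0.08786494] [ 0.53447539 -0.08783086  0.08370938] [0.6642001  0.04087038 0.09106652] ((0.5994028449058533, -0.023205945268273354), 0.0653461366891861)
```

View pics/w4.png

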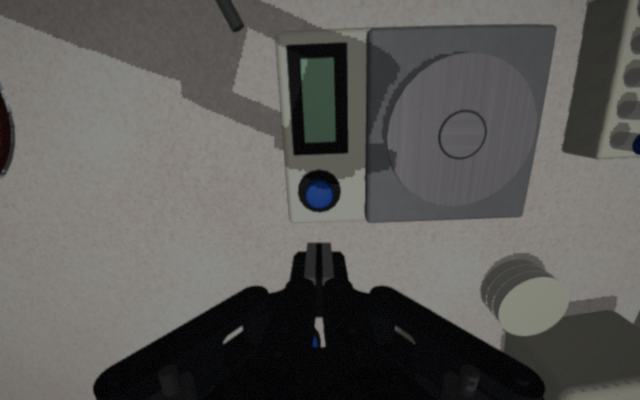

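The wrist view shows the empty pan with its ring at (462,135), the tare button at (320,190), and the shut fingers lined up with it. I'll press it straight down.

Call:
{"op": "play_rows", "data": {"deltas": "0 0 0 0.08 0 0.8 0; 0 0 0 0 0 0.9 0; 0 0 0 0 0 0.9 0; 0 0 0 0 0 0.8 0; 0 0 0 0 0 0.25 0"}}

```text
time: 13.98
eef_pos: [0.4758, -0.0863, 0.0765]
orientation: [-3.137, -0.001, 1.57]
wrist_force: [-0.2, 0.5, -0.7]
gripper_width: -0.0005
gripper_force: 0.0
```

Call:
{"op": "play_rows", "data": {"deltas": "0 0 0 0 0 0.1 0; 0 0 0 0 0 0.1 0; 0 0 0 0 0 0.07 0; 0 0 0 0 0 0 0"}}

```text
time: 14.48
eef_pos: [0.4782, -0.086, 0.0712]
orientation: [3.141, 0.0, 1.572]
wrist_force: [1.2, -0.1, -0.1]
gripper_width: 0.0
gripper_force: 0.0
```

Call:
{"op": "play_rows", "data": {"deltas": "0 0 0 0 0 0.07 0; 0 0 0 0 0 0.07 0; 0 0 0 0 0 0 0"}}

```text
time: 14.85
eef_pos: [0.4783, -0.086, 0.0669]
orientation: [3.141, 0.0, 1.572]
wrist_force: [-0.3, -0.7, 3.3]
gripper_width: 0.0
gripper_force: 1.5
```

Call:
{"op": "play_rows", "data": {"deltas": "0 0 0 0 0 0.07 0; 0 0 0 0 0 0 0"}}

```text
time: 15.1
eef_pos: [0.4783, -0.0861, 0.065]
orientation: [3.141, 0.0, 1.571]
wrist_force: [-0.8, 0.5, 6.9]
gripper_width: 0.0
gripper_force: 2.7
```

Call:
{"op": "play_rows", "data": {"deltas": "0 0 0 0 0 0.05 0; 0 0 0 0 0 0 0; 0 0 0 0 0 0 0"}}

```text
time: 15.48
eef_pos: [0.4785, -0.0861, 0.0648]
orientation: [-3.142, 0.0, 1.572]
wrist_force: [-3.9, 0.7, 13.6]
gripper_width: 0.0
gripper_force: 7.0
```

The button is bottomed out: 13.6 N with no further travel. I'll lift and go to the blue-capped bottle.

Call:
{"op": "play_rows", "data": {"deltas": "0 0 0 0 0 -0.6 0; 0 0 0 0 0 -0.9 0; 0 0 0 0 0 -1 0; 0 0 0 0 0 -1 40; 0 0 0 0 0 -0.7 85"}}

```text
time: 16.1
eef_pos: [0.4781, -0.086, 0.1899]
orientation: [3.141, 0.0, 1.571]
wrist_force: [0.7, -0.5, 0.4]
gripper_width: 0.0358
gripper_force: 0.0
```

Call:
{"op": "play_rows", "data": {"deltas": "0 0 0 -0.85 0.5 0 85; 0 0 0 -0.85 0.5 0 85; 0 0 0 -0.85 0.5 0 85; 0 0 0 -0.85 0.5 0 85; 0 0 0 -0.85 0.5 0 85"}}

```text
time: 16.73
eef_pos: [0.553, -0.214, 0.1879]
orientation: [-3.14, -0.001, 1.571]
wrist_force: [0.8, 0.6, 0.3]
gripper_width: 0.0851
gripper_force: 0.0
```

Call:
{"op": "play_rows", "data": {"deltas": "0 0 0 -0.85 0.55 0 85; 0 0 0 -0.85 0.55 0 85; 0 0 0 -0.85 0.55 0 85; 0 0 0 -0.8 0.55 0 85; 0 0 0 0 0 0 85"}}

```text
time: 17.35
eef_pos: [0.6191, -0.3152, 0.1877]
orientation: [-3.141, -0.0, 1.57]
wrist_force: [-0.1, 0.4, -0.1]
gripper_width: 0.0852
gripper_force: 0.0
```

```bash
python3 - <<'E'
from h import *
s=ctrl.sense(); p,d,c=grab('wrist'); W=cloud(d,c); z=W[...,2]; save(p,'w5.png'); print(s['eef_pos'],s['orientation'])
h=cv2.cvtColor(p,cv2.COLOR_RGB2HSV); m=(abs(h[...,0].astype(int)-112)<12)&(h[...,1]>120)&(z>.09)&(z<.12)&(abs(W[...,0]-.619)<.06)&(abs(W[...,1]+.314)<.06);P=W[m]; print('cap',len(P),P.min(0),P.max(0),cv2.minEnclosingCircle(P[:,:2].astype(np.float32)))
E
```

```text
[ 0.61914244 -0.31518459  0.18768677] [-3.14071887e+00 -3.69842614e-04  1.56994376e+00]
cap 1753 [ 0.59874062 -0.33121347  0.09008611] [ 0.63853153 -0.29029993  0.10674054] ((0.6184810400009155, -0.3107028603553772), 0.020562268793582916)
```

View pics/w5.png

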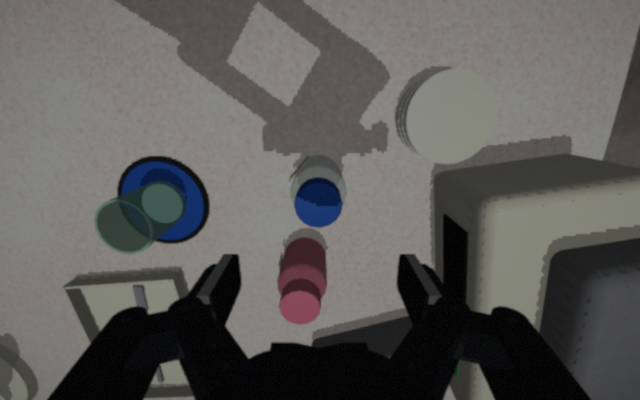

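The wrist view shows the blue cap at (318,202) centred between the fingers, with the pink bottle below at (300,300). The beaker is on the mat at (150,210). I'll check the clearance to the large machine on the right before descending.

```bash
python3 - <<'E'
from h import *
W=np.load('top0.npz')['W']; q=W[30:140,405:570].reshape(-1,3)
for lo in(.03,.08,.12,.16):
    P=q[(q[:,2]>lo)&(q[:,1]>-.36)&(q[:,1]<-.15)]
    if len(P): print(lo,len(P),P.min(0).round(3),P.max(0).round(3))
E
```

```text
0.03 3722 [ 0.735 -0.36   0.03 ] [ 0.928 -0.233  0.175]
0.08 2787 [ 0.756 -0.36   0.08 ] [ 0.928 -0.279  0.175]
0.12 1237 [ 0.763 -0.36   0.12 ] [ 0.921 -0.288  0.175]
0.16 449 [ 0.82 -0.36  0.16] [ 0.915 -0.332  0.175]
```

Call:
{"op": "play_rows", "data": {"deltas": "0 0 0 0.06 0 0.5 85; 0 0 0 0 0 0.6 85; 0 0 0 0 0 0 85"}}

```text
time: 17.77
eef_pos: [0.6168, -0.31, 0.1521]
orientation: [-3.136, -0.004, 1.572]
wrist_force: [0.8, -0.2, -0.5]
gripper_width: 0.0853
gripper_force: 0.0
```

Call:
{"op": "play_rows", "data": {"deltas": "0 0 0 0 0 0.8 85; 0 0 0 0 0 0.8 85; 0 0 0 0 0 0.8 85; 0 0 0 0 0 0.7 85; 0 0 0 0 0 0.5 85"}}

```text
time: 18.4
eef_pos: [0.6187, -0.3117, 0.0467]
orientation: [-3.141, -0.001, 1.572]
wrist_force: [-0.7, -0.3, -0.1]
gripper_width: 0.0853
gripper_force: 0.0
```

Call:
{"op": "play_rows", "data": {"deltas": "0 0 0 0 0 0.1 85; 0 0 0 0 0 0 85; 0 0 0 0 0 0 85"}}

```text
time: 18.77
eef_pos: [0.6199, -0.3126, 0.0463]
orientation: [3.14, 0.001, 1.571]
wrist_force: [0.4, 0.1, 0.1]
gripper_width: 0.0849
gripper_force: 0.0
```

Call:
{"op": "play_rows", "data": {"deltas": "0 0 0 0 0 0.15 85; 0 0 0 0 0 0.15 85; 0 0 0 0 0 0 72; 0 0 0 0 0 0 62; 0 0 0 0 0 0 58", "force": 25}}

```text
time: 19.4
eef_pos: [0.619, -0.3121, 0.0361]
orientation: [-3.142, 0.0, 1.572]
wrist_force: [-0.5, -0.1, 0.1]
gripper_width: 0.0579
gripper_force: 0.0
```

Call:
{"op": "play_rows", "data": {"deltas": "0 0 0 0 0 0 55; 0 0 0 0 0 0 52; 0 0 0 0 0 0 52; 0 0 0 0 0 0 52; 0 0 0 0 0 0 52"}}

```text
time: 20.02
eef_pos: [0.619, -0.3122, 0.0363]
orientation: [-3.141, 0.0, 1.571]
wrist_force: [-2.2, -0.2, 3.8]
gripper_width: 0.0555
gripper_force: 25.1
```

Call:
{"op": "play_rows", "data": {"deltas": "0 0 0 0 0 -0.2 52; 0 0 0 0 0 -0.4 52; 0 0 0 0 0 -0.6 52; 0 0 0 0 0 -0.8 52; 0 0 0 0 0 -0.8 52"}}

```text
time: 20.65
eef_pos: [0.6195, -0.3122, 0.122]
orientation: [3.14, 0.001, 1.571]
wrist_force: [0.4, -0.3, -1.3]
gripper_width: 0.0553
gripper_force: 26.0
```

Call:
{"op": "play_rows", "data": {"deltas": "0 0 0 0 0 -0.8 52; 0 0 0 0 0 -0.7 52; 0 0 0 0 0 -0.4 52; 0 0 0 0 0 0 52; 0 0 0 0 0 0 52"}}

```text
time: 21.28
eef_pos: [0.6183, -0.3116, 0.1757]
orientation: [-3.14, -0.001, 1.571]
wrist_force: [0.4, 1.6, -2.5]
gripper_width: 0.0552
gripper_force: 26.0
```

Call:
{"op": "play_rows", "data": {"deltas": "0 0 0 0.3 -0.05 0 52; 0 0 0 0.6 -0.05 0 52; 0 0 0 0.8 -0.06 0 52; 0 0 0 0.9 -0.06 0 52; 0 0 0 0.9 -0.06 0 52"}}

```text
time: 21.9
eef_pos: [0.6104, -0.2045, 0.1771]
orientation: [3.141, -0.0, 1.572]
wrist_force: [0.3, 0.8, -2.5]
gripper_width: 0.0548
gripper_force: 26.0
```

Call:
{"op": "play_rows", "data": {"deltas": "0 0 0 0.9 -0.06 0 52; 0 0 0 0.9 -0.06 0 52; 0 0 0 0.9 -0.06 0 52; 0 0 0 0.9 -0.06 0 52; 0 0 0 0.9 -0.06 0 52"}}

```text
time: 22.52
eef_pos: [0.6011, -0.0696, 0.1773]
orientation: [3.141, -0.0, 1.572]
wrist_force: [1.1, 0.1, -2.7]
gripper_width: 0.0556
gripper_force: 26.0
```

Call:
{"op": "play_rows", "data": {"deltas": "0 0 0 0.8 -0.05 0 52; 0 0 0 0.5 0 0 52; 0 0 0 0.3 0 0 52; 0 0 0 0 0 0 52; 0 0 0 0 0 0 52"}}

```text
time: 23.15
eef_pos: [0.6001, -0.0247, 0.177]
orientation: [3.141, 0.0, 1.571]
wrist_force: [-0.3, -0.1, -3.6]
gripper_width: 0.0553
gripper_force: 26.0
```

Call:
{"op": "play_rows", "data": {"deltas": "0 0 0 0 0 0.3 52; 0 0 0 0 0 0.5 52; 0 0 0 0 0 0.4 52; 0 0 0 0 0 0.25 52; 0 0 0 0 0 0.1 52"}}

```text
time: 23.78
eef_pos: [0.5994, -0.024, 0.1293]
orientation: [-3.14, -0.0, 1.571]
wrist_force: [1.0, 0.7, -3.3]
gripper_width: 0.0556
gripper_force: 26.0
```

Call:
{"op": "play_rows", "data": {"deltas": "0 0 0 0 0 0.05 52; 0 0 0 0 0 0 52; 0 0 0 0 0 0 52"}}

```text
time: 24.15
eef_pos: [0.6004, -0.0241, 0.1296]
orientation: [3.141, 0.0, 1.572]
wrist_force: [-0.8, 0.4, -2.7]
gripper_width: 0.0555
gripper_force: 26.0
```

```bash
python3 - <<'E'
from h import *
s=ctrl.sense(); print(s['eef_pos'],s['wrist_force'],s['tau'])
p,d,c=grab('scene'); save(cv2.resize(p[100:260,250:450],(700,560),interpolation=cv2.INTER_CUBIC),'sc6.png')
E
```

```text
[ 0.60037319 -0.02412065  0.12957305] [-0.84930444  0.37745121 -2.67734882] [-1.32347490e-03 -4.07139087e+01 -2.89184171e+01 -3.76769647e-03
  1.24114827e-04  1.85466132e-05]
```

View pics/sc6.png

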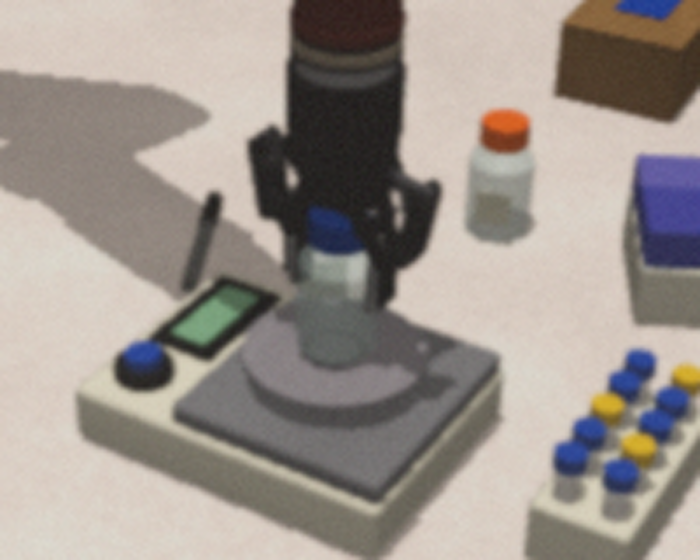

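The bottle is held upright just above the middle of the pan, with its base at about (340,345), and the tare button is up. I'll lower it in small steps and watch the load transfer.

Call:
{"op": "play_rows", "data": {"deltas": "0 0 0 0 0 0.05 52; 0 0 0 0 0 0.05 52; 0 0 0 0 0 0 52; 0 0 0 0 0 0 52"}}

```text
time: 24.7
eef_pos: [0.5999, -0.0241, 0.126]
orientation: [-3.142, -0.0, 1.571]
wrist_force: [-0.5, 0.2, -3.6]
gripper_width: 0.0553
gripper_force: 26.0
```

Call:
{"op": "play_rows", "data": {"deltas": "0 0 0 0 0 0.05 52; 0 0 0 0 0 0.03 52; 0 0 0 0 0 0 52; 0 0 0 0 0 0 52"}}

```text
time: 25.2
eef_pos: [0.6, -0.0241, 0.1237]
orientation: [3.142, 0.0, 1.571]
wrist_force: [-0.4, -0.7, -2.3]
gripper_width: 0.0553
gripper_force: 26.0
```

Call:
{"op": "play_rows", "data": {"deltas": "0 0 0 0 0 0.04 52; 0 0 0 0 0 0 52; 0 0 0 0 0 0 52"}}

```text
time: 25.58
eef_pos: [0.6001, -0.0241, 0.1225]
orientation: [3.141, 0.0, 1.571]
wrist_force: [-1.1, -0.4, -2.1]
gripper_width: 0.0555
gripper_force: 26.0
```

Call:
{"op": "play_rows", "data": {"deltas": "0 0 0 0 0 0.04 52; 0 0 0 0 0 0 52; 0 0 0 0 0 0 52"}}

```text
time: 25.95
eef_pos: [0.6001, -0.0241, 0.1214]
orientation: [3.141, 0.0, 1.571]
wrist_force: [-0.5, 0.3, -1.1]
gripper_width: 0.0554
gripper_force: 26.1
```

Call:
{"op": "play_rows", "data": {"deltas": "0 0 0 0 0 0 52"}}

```text
time: 26.08
eef_pos: [0.6001, -0.0241, 0.1213]
orientation: [3.141, 0.0, 1.571]
wrist_force: [-1.0, -0.3, -1.0]
gripper_width: 0.0554
gripper_force: 26.1
```

Call:
{"op": "play_rows", "data": {"deltas": "0 0 0 0 0 0 52"}}

```text
time: 26.2
eef_pos: [0.6001, -0.0241, 0.1213]
orientation: [3.141, 0.0, 1.571]
wrist_force: [0.2, -0.7, -0.1]
gripper_width: 0.0551
gripper_force: 26.1
```

Most of the weight is on the pan. Releasing gently.

Call:
{"op": "play_rows", "data": {"deltas": "0 0 0 0 0 0.02 52; 0 0 0 0 0 0 57; 0 0 0 0 0 0 60; 0 0 0 0 0 0 68; 0 0 0 0 0 0 76", "force": 20}}

```text
time: 26.82
eef_pos: [0.6, -0.0241, 0.1207]
orientation: [3.141, 0.0, 1.571]
wrist_force: [-0.2, -0.1, 1.0]
gripper_width: 0.0761
gripper_force: 0.0
```

Call:
{"op": "play_rows", "data": {"deltas": "0 0 0 0 0 0 85; 0 0 0 0 0 0 85; 0 0 0 0 0 -0.3 85; 0 0 0 0 0 -0.6 85; 0 0 0 0 0 -0.8 85"}}

```text
time: 27.45
eef_pos: [0.6, -0.0241, 0.173]
orientation: [3.142, -0.0, 1.571]
wrist_force: [-0.4, 0.0, 0.3]
gripper_width: 0.0849
gripper_force: 0.0
```

Call:
{"op": "play_rows", "data": {"deltas": "0 0 0 0 0 -0.8 85; 0 0 0 0 0 -0.8 85; 0 0 0 0 0 -0.8 85; 0 0 0 0 0 -0.4 85; 0 0 0 0 0 0 85"}}

```text
time: 28.08
eef_pos: [0.6008, -0.0242, 0.2576]
orientation: [3.138, 0.001, 1.572]
wrist_force: [-0.1, -0.5, 0.6]
gripper_width: 0.0848
gripper_force: 0.0
```

```bash
python3 - <<'E'
from h import *
p,d,c=grab('wrist'); W=cloud(d,c); z=W[...,2]
h=cv2.cvtColor(p,cv2.COLOR_RGB2HSV); m=(abs(h[...,0].astype(int)-112)<12)&(h[...,1]>120)&(z>.16)&(z<.21)&(abs(W[...,0]-.6)<.06)&(abs(W[...,1]+.024)<.06);P=W[m]; print('cap',len(P),np.median(P,0),cv2.minEnclosingCircle(P[:,:2].astype(np.float32)))
m=(z>.078)&(z<.09)&(abs(W[...,0]-.6)<.08)&(abs(W[...,1]+.025)<.08);P=W[m]; print('pan',len(P),np.median(P,0),cv2.minEnclosingCircle(P[:,:2].astype(np.float32)))
p,d,c=grab('scene'); save(p,'sc7.png')
E
```

```text
cap 1989 [ 0.59987699 -0.02060102  0.18783573] ((0.6000208258628845, -0.022971022874116898), 0.02090897224843502)
pan 5801 [ 0.59855906 -0.00105543  0.08295605] ((0.5991988182067871, -0.02270405739545822), 0.06518218666315079)
```

View pics/sc7.png

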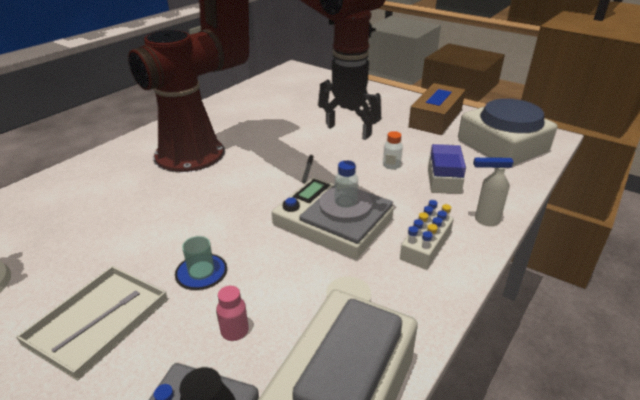

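The bottle stands upright at (347,190), within 1 mm of the pan's centre, and the beaker stands on the mat at (198,258). The gripper is clear and the bystanders are where they were. Handing in.

```bash
python3 -c "
from rig import ctrl
print(ctrl.finish_job())"
```

```text
the job is handed in; nothing more can be done
None
```

The job is handed in: the beaker is on the mat, the tare button was pressed fully with the pan empty, and the blue-capped bottle stands within about 1 mm of the pan's centre; no verdict was shown.

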